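# Close the second course of a shielding wall

## Robot

A 6-joint arm with a two-finger parallel gripper is mounted at the origin on a cart in front of the work surface, level with it; the furniture and walls round the work are solid. World frame = base frame: x ahead of the robot, y to its left, z up, the work surface at z = 0. Lengths are in mm, angles in degrees, forces in N, time in s.
With the tool pointing down it reaches from about 375 to 825 mm from the base axis. Payload 5.5 kg.
Tool frame: the origin (TCP) lies midway between the tips of the shut fingers; the grasp point (between the pads) lies 19 mm behind it; z points along the fingers, y is the line along which they close (so a half turn about z gives the same grasp; the last joint's range is limited). The gripper opens to 85 mm and grips with 20 to 120 N. Pads are 22 mm wide; open, the fingers measure 114 mm over their backs; the gripper's body (76 mm by 85 mm) begins 54 mm behind the grasp point. The pads swing forward as they close: fully open they stand 13 mm farther back than shut.
Start: joints at [-64.286, 17.962, -2.699, 69.339, 0, 90], TCP at [260.327, -540.578, 231.299] pointing down, gripper open.
Joint ranges: [-152.73, 152.73], [-39.44, 99.34], [-58.76, 71.6], [-118.89, 123.64], [-81.53, 83.1], [-180, 180]. Speed limits (degrees/s): [136.94, 136.94, 172.46, 180, 180, 180].

## Interface

Orientations are given as a 3x3 rotation matrix whose columns are the frame's x, y, z axes.
In Python, from cell import arm gives the robot as it stands.
- The arm moves only by the shell command python3 nudge.py FILE, which reads ROWS from the file FILE. ROWS is a JSON list of rows, 1 to 20 of them, each an object with the fields x, y, z (the shift in shares of the most that a row can go, 1 being 62.5 mm), yaw (a turn about the tool's z in fractions of the full range, 1 being 180 degrees), finger_gap (the finger opening in mm); a field left out counts as zero (the opening has to be given); each row shifts and turns the commanded pose from where the row before left it, along the tool's axes as they then stand; what a row does not reach is not made up. A row lasts 1/8 s, in which the tool goes at most 62.5 mm and 10.7 degrees, less where a joint would pass 70% of its speed; a pose out of reach is approached as far as the arm can. The fingers move at their own pace and stop on an object; the grip force is fixed at half the most. Time passes only in rows, so rows that do not move let the fingers close. It prints the time, the measured TCP pose, the force, the opening and the grip force at its end. A shift or turn number past 1, either way, is cut back to 1. Input that does not fit is refused with a message, and nothing moves.
- arm.state(): the state, without advancing time (a new reading comes with each control period).
- arm.grab_frame(name): name is "side" or "top" or "wrist"; returns a dict with "image" (384x512x3 uint8, blue, green, red), "mtx" (3x3 intrinsics, pixels), "extrinsics" (4x4, takes a point from camera to world coordinates); the wrist camera has in their place "hand_eye" (4x4, takes a point from camera to tool coordinates, whose origin is the TCP and whose axes are the flange's). Camera axes: x right, y down, z forward; pixel columns grow to the right and rows downward; lengths in mm; the calibration is good to about 2 mm. A picture is of the moment at which its call begins: read the wrist's pose just before it. There is no depth.
- arm.job_done(): hands the job in; it is judged then, once.
The state is a dict: "time_s": time; "q": joint angles; "qvel": joint speeds; "effort": joint torques, N m; "ee_pos": TCP position; "tool_rot": TCP orientation; "ft_force": force on the tool from outside, world axes, zero at the start; "torque": the same for the moment, N m; "finger_gap": finger opening in mm; "gripper_force": force on a finger pad.
Only numpy, scipy, OpenCV 4.12 (cv2) and the standard library are available. Lean on these libraries where they do the work, as an engineer would, in place of code of your own. Each camera call takes 0.05 s, during which the arm holds its last target. There are 200 camera calls.

## Task

Build the second course of the small shielding wall from the two bricks that lean in the sloping rack, its joint staggered over the first course. Lay the half brick first, at the stop end, and slide it along the wall until it is hard up against the stop and its tell-tale button is pushed flush; then lay the full brick tight against it, both flat, square and in line with the first course. Set the bricks down gently, do not ram the stop, and leave the first course, the vial, the small carton and the dish alone.

Things in the scene. Friction and masses are not known exactly. Their poses are not given: they have to be found in the camera images.
- base: Fixed plate under the wall, 150 (y) x 74 x 6 mm; origin on the bench under the wall's centre, z up; base +y points roughly away from the robot. The 40 mm wide wall runs along base y from -60 to +60 mm, centred on x = 0. First course, z 6 to 36 mm: full brick y -20 to +60, half brick y -60 to -20 mm. An end block at the +y end (face y = +60 mm, top z = 66 mm) carries the stop.
- half_place (a point): Fixed point on the wall line: where the half brick's centre comes if the stop is set fully back (stop face at base y = +60 mm). Base y = +40 mm, z = 51 mm. With the stop set forward the brick ends up to 16 mm nearer base -y.
- full_place (a point): The same for the full brick's centre: base y = -20 mm, z = 51 mm, or up to 16 mm nearer base -y.
- telltale (a joint): Brass button, 14 mm across, in the middle of the steel stop plate (44 mm wide, base z 40 to 65 mm). Value in m: how far it stands out of the stop's face toward base -y; 0 = flush. Light spring (under 0.5 N) holds it 8 mm out until a brick presses it in. The stop face stands anywhere from base y = +44 to +60 mm, clamped rigid by hand at a setting nobody measured: find it by touch.
- rack: Fixed sheet rack, 172 mm wide (y); origin on its underside, z up. Its plain floor rises along rack +x at 30 degrees from level, from x = -50, z = 24 mm, where 12 mm high lips stop the bricks. One brick in each bay (rack y = +43 and -43 mm), length up the slope; which brick is in which bay varies. The space beside the bricks is free for fingers.
- half_brick: Half brick, plain grey, 40 mm long (its x axis) x 40 mm wide (y) x 30 mm high (z), about 0.18 kg. Origin in the middle of the lower edge of one end face: the body spans x 0 to 40 mm, y -20 to 20 mm, z 0 to 30 mm. In the rack the origin end is the lower one, against the lip.
- half_mid (a point): Centre of the half brick's volume.
- full_brick: Full brick, plain grey, 80 mm long (its x axis) x 40 mm wide (y) x 30 mm high (z), about 0.36 kg. Origin in the middle of the lower edge of one end face: the body spans x 0 to 80 mm, y -20 to 20 mm, z 0 to 30 mm. In the rack the origin end is the lower one, against the lip.
- full_mid (a point): Centre of the full brick's volume.
- low_full: Full brick of the first course, 80 x 40 x 30 mm, loose on the base; origin at the centre of its underside, length along its y axis.
- low_half: Half brick of the first course, 40 x 40 x 30 mm, loose on the base; origin at the centre of its underside.
- vial: Bystander: small capped vial, 22 mm across, 50 mm tall, standing beside the wall; origin at the centre of its underside.
- carton: Bystander: small white carton, 44 x 44 x 34 mm; origin at the centre of its underside.
- dish: Bystander: shallow round dish, 62 mm across, 14 mm high; origin at the centre of its underside.

How it is judged (in metres and radians):
On the way, in this order (a step that is already met when the one before it is completed fails the run):
1. the half brick is laid at the stop end, up against the stop so that its tell-tale is flush, and released (x of half_mid in the frame of base between -0.004 and 0.004 m and y of half_mid in the frame of base between 0.0215 and 0.0425 m and z of half_mid in the frame of base between 0.048 and 0.054 m and angle between half_brick's own z axis and vertical below 0.06 rad and (angle between the x axis of half_brick and the y axis of base, either way round below 0.06 rad or angle between the y axis of half_brick and the y axis of base, either way round below 0.06 rad) and contact force between the fingers and half_brick below 0.05 N and value of joint telltale below 0.0015 m), for 0.2 s.
2. the full brick is laid tight against the half brick and released (x of full_mid in the frame of base between -0.004 and 0.004 m and y of full_mid in the frame of base between -0.0415 and -0.0175 m and z of full_mid in the frame of base between 0.048 and 0.054 m and angle between full_brick's own z axis and vertical below 0.06 rad and angle between the x axis of full_brick and the y axis of base, either way round below 0.06 rad and contact force between the fingers and full_brick below 0.05 N and distance between full_mid and half_mid below 0.063 m), for 0.2 s.
At the end, for the whole second after the job is handed in: Tell-tale flush (1.5 mm). Half brick at the stop end, full brick next to it (joint under 3 mm), both on the first course: height within 3 mm, in line within 4 mm, flat and square within 0.06 rad, released, at rest. First-course bricks moved under 6 mm (all of step 1 and all of step 2 and linear speed of each of half_brick, full_brick below 0.01 m/s and distance of each of low_half, low_full from where it was at the start of the episode below 0.006 m); the robot touches nothing.
It fails at once if the vial, the carton or the dish is shifted more than 15 mm (distance of any of vial, carton, dish from where it was at the start of the episode above 0.015 m).
It fails at once if the half brick is dropped onto the wall (let go and falling faster than 0.35 m/s, about 6 mm of free fall) (horizontal distance between half_mid and half_place below 0.06 m and linear speed of half_brick above 0.35 m/s and contact force between the fingers and half_brick below 0.05 N).
It fails at once if the full brick is dropped onto the wall (let go and falling faster than 0.35 m/s, about 6 mm of free fall) (horizontal distance between full_mid and full_place below 0.06 m and linear speed of full_brick above 0.35 m/s and contact force between the fingers and full_brick below 0.05 N).
It fails at once if the half brick is rammed against the stop or end block with more than 35 N (contact force between half_brick and base above 35 N).
It also fails if it takes over 50 s, if anything falls off the work surface, if the arm or the gripper's body presses on something with over 40 N, if the wrist force passes 120 N, or if a joint passes its speed limit or range.

## Working session

There is one attempt and no reset: what is moved stays moved. The work goes in short steps, Python scripts to look and compute and a shell command to move; the robot and the scene stay as the last step left them, time stands still between calls to the robot, and variables do not carry over. Pictures are saved under pics/ and viewed, at most 10 in all, crops included, and the job is handed in when it is done.

```bash
ls; mkdir -p pics; python3 - <<'E'
from cell import arm
import cv2,numpy as np
s=arm.state();print(s['time_s'],s['ee_pos'],s['tool_rot'],s['ft_force'],s['finger_gap'])
for n in('top','side'):
    f=arm.grab_frame(n);cv2.imwrite(f'pics/{n}0.png',f['image']);np.savez(f'{n}.npz',K=f['mtx'],E=f['extrinsics']);print(n,f['mtx'],f['extrinsics'])
E
```

```text
cell.py
nudge.py
pics
0.0 [ 260.08193225 -540.09243865  230.45239616] [[ 9.00967390e-01  4.33886197e-01 -7.27504812e-04]
 [ 4.33886807e-01 -9.00966194e-01  1.46819550e-03]
 [-1.84274778e-05 -1.63845101e-03 -9.99998658e-01]] [0.96526814 0.26067125 0.61607884] 85.21764181279566
top [[355.06100877   0.         256.26303296]
 [  0.         355.06100877 193.47681854]
 [  0.           0.           1.        ]] [[-1.88907528e-02 -9.80736373e-01  1.94420437e-01  4.13196477e+02]
 [-9.99815799e-01  1.91898135e-02 -3.45257148e-04 -2.01356383e+02]
 [-3.39228567e-03 -1.94391147e-01 -9.80918230e-01  9.20759881e+02]
 [ 0.00000000e+00  0.00000000e+00  0.00000000e+00  1.00000000e+00]]
side [[347.16854473   0.         252.24060687]
 [  0.         347.16854473 190.36621759]
 [  0.           0.           1.        ]] [[-9.26398091e-01 -1.15964383e-01  3.58244104e-01  2.60611967e+02]
 [-3.75722202e-01  3.47560714e-01 -8.59089272e-01  5.24367654e+02]
 [-2.48878194e-02 -9.30458926e-01 -3.65549975e-01  4.03992016e+02]
 [ 0.00000000e+00  0.00000000e+00  0.00000000e+00  1.00000000e+00]]
```

```bash
python3 - <<'E'
import cv2
for n in('top','side'):
    i=cv2.imread(f'pics/{n}0.png');cv2.imwrite(f'pics/{n}0b.png',cv2.resize(i,(768,576),interpolation=cv2.INTER_CUBIC))
E
```

```text
(no output)
```

View pics/top0b.png

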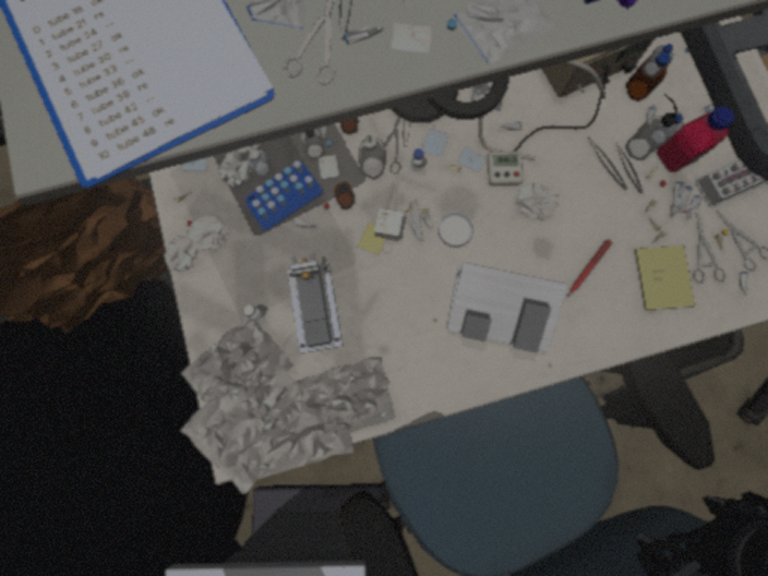

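View pics/side0b.png

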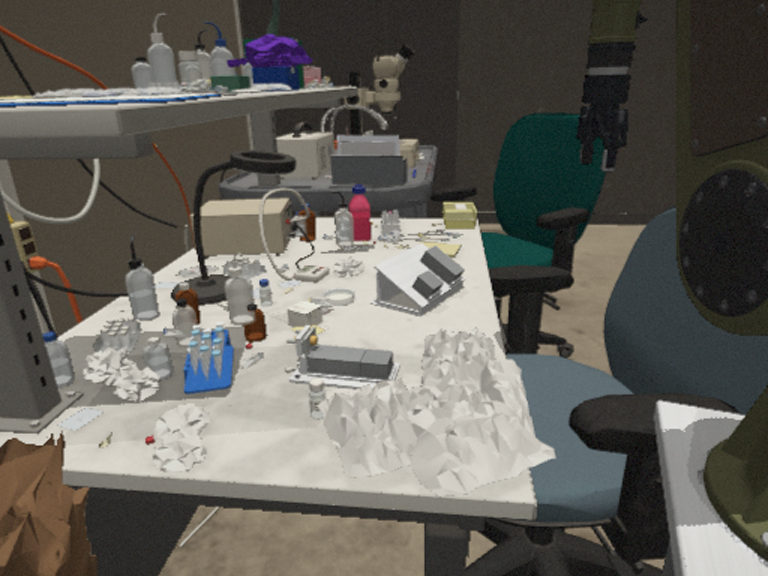

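Top view (1.5x scale): the wall is at about (316,305), the rack at (507,308) with the half brick near (476,325) and the full brick near (531,325), the carton at (390,222) and the dish at (456,230). I'll make an enlarged composite of both cameras.

```bash
python3 - <<'E'
import cv2,numpy as np
t=cv2.imread('pics/top0.png');s=cv2.imread('pics/side0.png')
# (x0,y0) 80x60 at 5x
def c(i,x,y):return cv2.resize(i[y:y+60,x:x+80],(400,300),interpolation=cv2.INTER_CUBIC)
m=np.vstack([np.hstack([c(t,170,175),c(t,297,175)]),np.hstack([c(s,190,215),c(s,240,157)])])
cv2.imwrite('pics/comp.png',m)
E
```

```text
(no output)
```

View pics/comp.png

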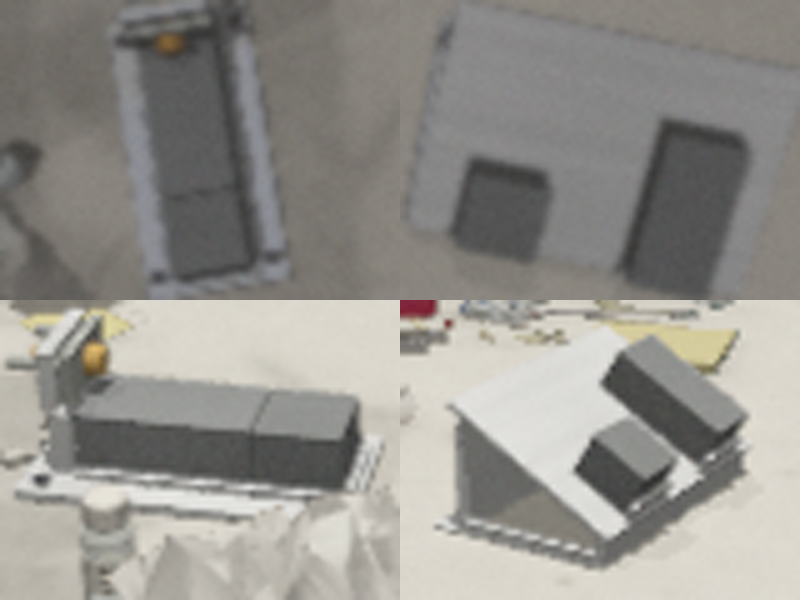

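Crops: the half brick is in the rack's left (+y) bay, top face around (500,215) in the top-right crop. The full brick is in the right bay. The low end faces the robot. The wall's brass tell-tale is at (168,42) in the top-left crop. Next I'll fit poses to the corners I read off, with height left free as a check.

```bash
cat > fit.py <<'E'
import numpy as np
from scipy.optimize import least_squares
C={n:np.load(n+'.npz') for n in('top','side')}
def proj(n,P):
    E=C[n]['E'];p=(np.atleast_2d(P)-E[:3,3])@E[:3,:3]
    q=p@C[n]['K'].T;return q[:,:2]/q[:,2:]
def Rz(a):return np.array([[np.cos(a),-np.sin(a),0],[np.sin(a),np.cos(a),0],[0,0,1]])
def fit(obs,x0):
    def r(v):return np.concatenate([(proj(n,Rz(v[3])@np.array(m)+v[:3])[0]-px) for n,m,px in obs])
    s=least_squares(r,x0,loss='soft_l1');return s.x,r(s.x).reshape(-1,2)
E
python3 - <<'E'
from fit import *
np.set_printoptions(precision=2,suppress=True)
t1=lambda X,Y:np.array([170+X/5,175+Y/5]);t2=lambda X,Y:np.array([297+(X-400)/5,175+Y/5])
s1=lambda X,Y:np.array([190+X/5,215+(Y-300)/5]);s2=lambda X,Y:np.array([240+(X-400)/5,157+(Y-300)/5])
h=-.5 # pixel centre after resize
W=[('top',(20,-60,36),t1(252,264)),('top',(-20,-60,36),t1(175,277)),('top',(-20,-20,36),t1(166,195)),('top',(20,-20,36),t1(240,187)),
('side',(-20,-60,36),s1(345,437)),('side',(-20,-20,36),s1(253,428)),('side',(20,-60,36),s1(358,397)),('side',(20,-20,36),s1(268,391)),('side',(-20,60,36),s1(75,415))]
W=[(n,m,p+h*0.8) for n,m,p in W]
v,r=fit(W,[400,0,0,-1.4]);print('base',v[:3],np.degrees(v[3]));print(r)
c,s=np.cos(np.pi/6),np.sin(np.pi/6)
def B(y0,x,y,z):return (-50+x*c-z*s,y0+y,24+x*s+z*c)
H=[('top',B(43,40,20,30),t2(465,172)),('top',B(43,40,-20,30),t2(548,188)),('top',B(43,0,20,30),t2(455,240)),('top',B(43,0,-20,30),t2(535,262)),
('side',B(43,40,-20,30),s2(632,417)),('side',B(43,40,20,30),s2(600,437)),('side',B(43,0,20,30),s2(643,483)),('side',B(43,0,-20,30),s2(675,458))]
F=[('top',B(-43,80,20,30),t2(660,135)),('top',B(-43,80,-20,30),t2(747,152)),('top',B(-43,0,20,30),t2(627,272)),('top',B(-43,0,-20,30),t2(712,292)),
('side',B(-43,80,-20,30),s2(652,338)),('side',B(-43,80,20,30),s2(620,362)),('side',B(-43,0,20,30),s2(708,432)),('side',B(-43,0,-20,30),s2(747,412))]
for nm,o in(('half',H),('full',F),('both',H+F)):
    v,r=fit([(n,m,p+h*.8) for n,m,p in o],[430,-330,0,-.2]);print(nm,v[:3],np.degrees(v[3]))
print(r)
E
```

```text
base [561.04 -80.85  -2.26] 22959.415694373514
[[ 0.4  -0.33]
 [ 0.   -0.  ]
 [-0.65  0.77]
 [ 0.22 -0.51]
 [-0.46  0.54]
 [-0.42  0.66]
 [ 0.62 -0.46]
 [ 1.08 -0.77]
 [-0.3   0.01]]
half [ 558.12 -400.24   -2.13] -38171.81995872163
full [ 555.87 -399.81   -3.16] 30949.357994024813
both [ 557.48 -400.73   -2.46] 7547.701345338359
[[ 0.96  0.04]
 [ 0.66  0.01]
 [-0.56  1.31]
 [-0.51  0.06]
 [-1.16 -0.13]
 [-1.89  0.09]
 [ 0.46 -0.  ]
 [ 0.93  0.45]
 [ 1.26 -1.02]
 [ 0.55 -1.21]
 [-0.38  1.7 ]
 [-1.2   0.87]
 [-1.17 -0.55]
 [-1.25 -1.92]
 [ 1.71  0.75]
 [-0.06  0.76]]
```

Units first: shifts go in shares of 62.5 mm and turns go in shares of 180 degrees. So 47 mm is 0.752, 46 mm is 0.736, 9.5 degrees / 180 = 0.0528.

```bash
echo '[{"x": 0.752,"y": -0.08,"finger_gap": 85},{"x": 0.752,"y": -0.08,"finger_gap": 85},{"x": 0.752,"y": -0.08,"finger_gap": 85},{"x": 0.752,"y": -0.08,"finger_gap": 85},{"x": 0.752,"y": -0.08,"finger_gap": 85},{"x": 0.736,"y": -0.096,"finger_gap": 85},{"yaw": 0.0528,"finger_gap": 85},{"yaw": 0.0528,"finger_gap": 85},{"yaw": 0.0528,"finger_gap": 85},{"yaw": 0.0528,"finger_gap": 85},{"finger_gap": 85}]' > mv.in && python3 nudge.py mv.in
cat > look.py <<'E'
import sys,cv2,numpy as np
from cell import arm
n=sys.argv[1];s=arm.state();f=arm.grab_frame('wrist')
cv2.imwrite(f'pics/{n}.png',f['image'])
X=np.eye(4);X[:3,:3]=s['tool_rot'];X[:3,3]=s['ee_pos'];E=X@f['hand_eye']
np.savez(f'{n}.npz',K=f['mtx'],E=E);print(s['time_s'],s['ee_pos'],E.round(2).tolist(),f['mtx'][0,0])
E
python3 look.py w1
```

```text
time_s: 1.48
ee_pos: [499.8, -390.5, 230.8]
tool_rot: [[0.977, -0.211, -0.001], [-0.211, -0.977, 0.001], [-0.001, -0.0, -1.0]]
ft_force: [-0.1, 0.0, 0.5]
finger_gap: 84.8
gripper_force: 0.0
1.475 [ 499.84583448 -390.53736311  230.79980253] [[-0.21, -0.94, -0.26, 565.6], [-0.98, 0.2, 0.06, -405.15], [-0.0, 0.27, -0.96, 372.16], [0.0, 0.0, 0.0, 1.0]] 271.72497864944364
```

View pics/w1.png

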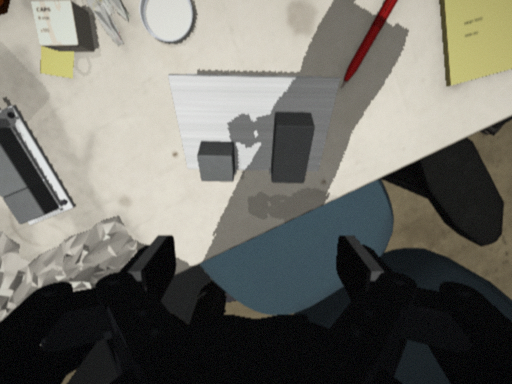

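The wrist picture shows the rack square in the image, with the half brick's top at about (217,167) and the full brick's at (291,153). I'll enlarge it to read the corners.

```bash
python3 - <<'E'
import cv2
i=cv2.imread('pics/w1.png')[65:195,160:350];cv2.imwrite('pics/w1c.png',cv2.resize(i,None,fx=4,fy=4,interpolation=cv2.INTER_CUBIC))
E
```

```text
(no output)
```

View pics/w1c.png

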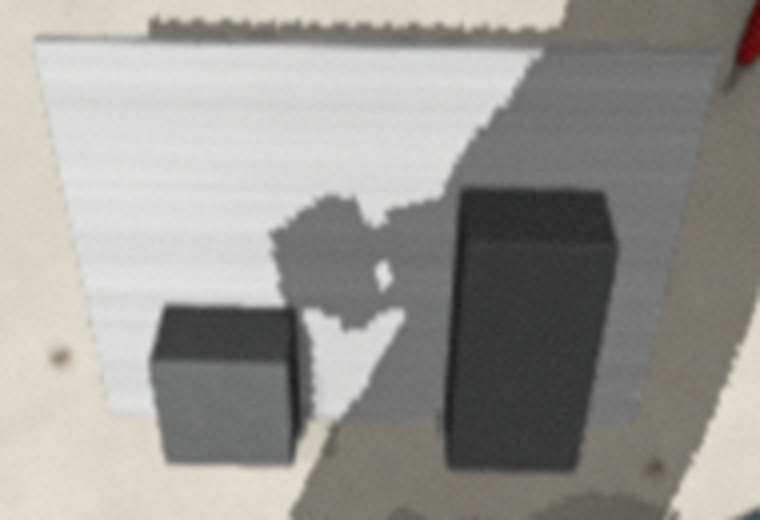

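```bash
cat > fitrack.py <<'E'
from fit import *
C['w1']=np.load('w1.npz')
np.set_printoptions(precision=2,suppress=True)
w=lambda X,Y:np.array([160+X/4-.4,65+Y/4-.4])
t2=lambda X,Y:np.array([297+(X-400)/5-.4,175+Y/5-.4])
s2=lambda X,Y:np.array([240+(X-400)/5-.4,157+(Y-300)/5-.4])
c,s=np.cos(np.pi/6),np.sin(np.pi/6)
def B(y0,x,y,z):return (-50+x*c-z*s,y0+y,24+x*s+z*c)
H=[('w1',B(43,40,20,30),w(152,360)),('w1',B(43,40,-20,30),w(294,361)),('w1',B(43,0,20,30),w(166,463)),('w1',B(43,0,-20,30),w(293,463))]
F=[('w1',B(-43,80,20,30),w(463,241)),('w1',B(-43,80,-20,30),w(615,243)),('w1',B(-43,0,20,30),w(448,467)),('w1',B(-43,0,-20,30),w(577,469))]
S=[('side',B(43,40,-20,30),s2(632,417)),('side',B(43,40,20,30),s2(600,437)),('side',B(43,0,20,30),s2(643,483)),('side',B(43,0,-20,30),s2(675,458))]
for nm,o in(('half',H),('full',F),('both',H+F),('both+side',H+F+S)):
    v,r=fit(o,[557,-400,0,-.21]);a=Rz(v[3]);print(nm,v[:3],np.degrees(v[3]),abs(r).max(),'half',a@B(43,20,0,15)+v[:3],'full',a@B(-43,40,0,15)+v[:3])
E
python3 fitrack.py
```

```text
half [ 554.83 -399.87   -9.1 ] -13.77297832293744 0.7510593559464098 half [ 526.04 -348.54   37.89] full [ 522.39 -436.19   47.89]
full [ 554.97 -399.97   -8.57] -12.439925141609427 0.34858317212052725 half [ 524.99 -349.33   38.42] full [ 523.38 -437.04   48.42]
both [ 555.64 -400.03   -7.09] -13.039696668242788 1.1865244523497154 half [ 526.2  -349.08   39.9 ] full [ 523.67 -436.77   49.9 ]
both+side [ 556.14 -400.24   -3.08] -13.091489311073971 1.8306410084184108 half [ 526.75 -349.26   43.91] full [ 524.14 -436.94   53.91]
```

Converted, 50 mm is 0.8, -45.8 mm is -0.7328, 0.6 degrees / 180 = 0.0033.

```bash
echo '[{"x": 0.3264,"y": -0.7328,"z": 0.32,"yaw": 0.0033,"finger_gap": 62},{"z": 0.8,"finger_gap": 62},{"z": 0.8,"finger_gap": 62},{"z": 0.64,"finger_gap": 62},{"z": 0.32,"finger_gap": 62},{"z": 0.16,"finger_gap": 62},{"z": 0.08,"finger_gap": 62},{"finger_gap": 62}]' > mv.in && python3 nudge.py mv.in
```

```text
time_s: 2.52
ee_pos: [530.1, -350.6, 36.9]
tool_rot: [[0.975, -0.222, 0.001], [-0.222, -0.975, -0.0], [0.001, 0.0, -1.0]]
ft_force: [-0.2, -0.2, 0.3]
finger_gap: 62.0
gripper_force: 0.0
```

```bash
echo '[{"finger_gap": 30},{"finger_gap": 30},{"finger_gap": 30},{"finger_gap": 30},{"finger_gap": 30},{"finger_gap": 30},{"finger_gap": 30}]' > mv.in && python3 nudge.py mv.in
```

```text
time_s: 3.4
ee_pos: [530.5, -350.8, 37.7]
tool_rot: [[0.975, -0.223, 0.002], [-0.223, -0.975, -0.001], [0.002, 0.001, -1.0]]
ft_force: [0.0, 0.4, 5.7]
finger_gap: 39.1
gripper_force: 61.2
```

Converted, -50 mm is -0.8, 40 mm is 0.64, -7.3 degrees / 180 = -0.0406.

```bash
echo '[{"z": -0.32,"finger_gap": 30},{"z": -0.8,"finger_gap": 30},{"x": 0.0352,"y": -0.608,"finger_gap": 30},{"x": 0.0368,"y": -0.608,"finger_gap": 30},{"y": -0.624,"finger_gap": 30},{"yaw": -0.0406,"finger_gap": 30},{"yaw": -0.0406,"finger_gap": 30},{"yaw": -0.0406,"finger_gap": 30},{"z": 0.64,"finger_gap": 30},{"z": 0.64,"finger_gap": 30},{"z": 0.128,"finger_gap": 30},{"finger_gap": 30}]' > mv.in && python3 nudge.py mv.in; python3 look.py w2
```

```text
time_s: 4.9
ee_pos: [559.6, -239.2, 18.4]
tool_rot: [[0.988, 0.157, -0.001], [0.157, -0.988, 0.0], [-0.001, -0.0, -1.0]]
ft_force: [-0.3, -0.3, -0.8]
finger_gap: 39.3
gripper_force: 61.0
4.9 [ 559.55969134 -239.16818286   18.3927434 ] [[0.16, -0.95, -0.26, 626.01], [-0.99, -0.15, -0.04, -228.92], [-0.0, 0.27, -0.96, 159.76], [0.0, 0.0, 0.0, 1.0]] 271.72497864944364
```

View pics/w2.png

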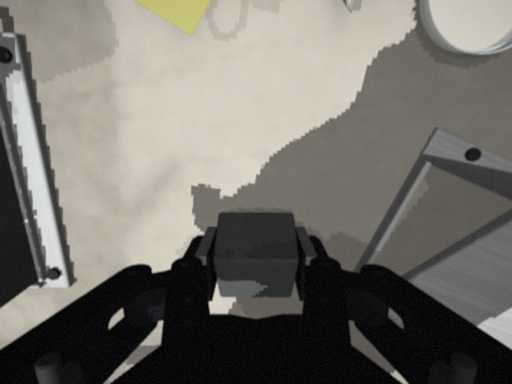

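The half brick is held, still tilted: its upper end face shows at (257,232) and its top face at (255,270). I'll lower it until it touches the bench.

Converted, 1.5 mm is 0.024, 1 mm is 0.016.

```bash
echo '[{"z": 0.024,"finger_gap": 30},{"z": 0.024,"finger_gap": 30},{"z": 0.016,"finger_gap": 30},{"finger_gap": 30}]' > mv.in && python3 nudge.py mv.in
```

```text
time_s: 5.45
ee_pos: [559.8, -239.2, 14.4]
tool_rot: [[0.988, 0.157, 0.0], [0.157, -0.988, -0.0], [0.0, 0.0, -1.0]]
ft_force: [-0.2, -0.8, -1.7]
finger_gap: 39.2
gripper_force: 61.0
```

Converted, 1 mm is 0.016, 0.5 mm is 0.008.

```bash
echo '[{"z": 0.016,"finger_gap": 30},{"z": 0.008,"finger_gap": 30},{"finger_gap": 48},{"finger_gap": 48},{"finger_gap": 48},{"finger_gap": 48},{"finger_gap": 48}]' > mv.in && python3 nudge.py mv.in; python3 look.py w3
```

```text
time_s: 6.32
ee_pos: [559.8, -239.2, 12.8]
tool_rot: [[0.988, 0.157, 0.0], [0.157, -0.988, 0.0], [0.0, -0.0, -1.0]]
ft_force: [-0.6, 0.8, -1.1]
finger_gap: 48.2
gripper_force: 0.0
6.325 [ 559.79092341 -239.21064476   12.78673695] [[0.16, -0.95, -0.26, 626.13], [-0.99, -0.15, -0.04, -228.92], [-0.0, 0.27, -0.96, 154.2], [0.0, 0.0, 0.0, 1.0]] 271.72497864944364
```

View pics/w3.png

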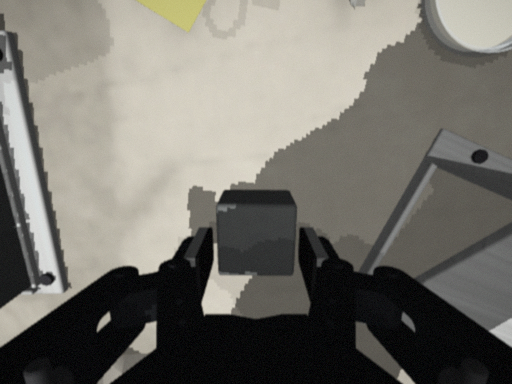

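The top face now spans (218,206) to (294,274), so the brick has fallen nearly level. I'll back-project it to check.

```bash
cat > bp.py <<'E'
import numpy as np
def bp(n,u,v,z):
    d=np.load(n+'.npz');E=d['E'];r=E[:3,:3]@np.linalg.solve(d['K'],[u,v,1]);t=(z-E[2,3])/r[2];return E[:3,3]+t*r
E
python3 - <<'E'
from bp import bp;import numpy as np
x=np.array([.988,.157]);T=np.array([559.8,-239.2])
y=np.array([.157,-.988])
for u,v,z in((257,206,30),(257,274,30),(257,191,0),(218,274,30),(294,274,30),(220,206,30),(294,206,30)):
    p=bp('w3',u,v,z)[:2]-T;print(u,v,z,(p@x).round(1),(p@y).round(1))
E
```

```text
257 206 30 26.4 1.0
257 274 30 -10.6 1.1
257 191 0 25.8 1.1
218 274 30 -10.6 -19.1
294 274 30 -10.6 20.2
220 206 30 26.4 -16.8
294 206 30 26.4 18.8
```

Converted, 7 mm is 0.112, 6 mm is 0.096.

```bash
echo '[{"x": 0.112,"y": 0.0128,"finger_gap": 48},{"z": 0.096,"finger_gap": 48},{"z": 0.064,"finger_gap": 48},{"finger_gap": 30},{"finger_gap": 30},{"finger_gap": 30},{"finger_gap": 30},{"finger_gap": 30}]' > mv.in && python3 nudge.py mv.in; echo '[{"z": -0.64,"finger_gap": 30},{"z": -0.96,"finger_gap": 30},{"z": -0.96,"finger_gap": 30},{"x": -0.24,"y": -0.784,"finger_gap": 30},{"x": -0.24,"y": -0.784,"finger_gap": 30},{"x": -0.24,"y": -0.784,"finger_gap": 30},{"finger_gap": 30},{"finger_gap": 30}]' > mv.in && python3 nudge.py mv.in; python3 look.py w4; python3 - <<'E'
import cv2
i=cv2.imread('pics/w4.png')[0:250,130:400];cv2.imwrite('pics/w4c.png',cv2.resize(i,None,fx=2.4,fy=2.4,interpolation=cv2.INTER_CUBIC))
E
```

```text
time_s: 7.38
ee_pos: [566.7, -238.9, 2.7]
tool_rot: [[0.988, 0.157, -0.0], [0.157, -0.988, 0.0], [-0.0, -0.0, -1.0]]
ft_force: [0.1, -0.1, -2.3]
finger_gap: 39.1
gripper_force: 61.1
time_s: 8.38
ee_pos: [499.8, -100.9, 163.2]
tool_rot: [[0.988, 0.157, 0.001], [0.157, -0.988, -0.001], [0.001, 0.001, -1.0]]
ft_force: [0.1, 0.5, -2.0]
finger_gap: 39.0
gripper_force: 61.5
8.375 [ 499.83358463 -100.93792461  163.2037207 ] [[0.16, -0.95, -0.26, 566.0], [-0.99, -0.15, -0.04, -90.53], [0.0, 0.27, -0.96, 304.69], [0.0, 0.0, 0.0, 1.0]] 271.72497864944364
```

View pics/w4c.png

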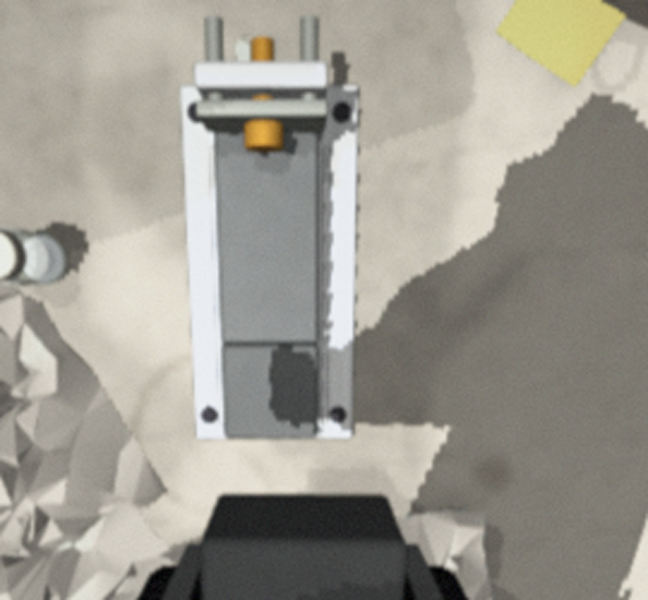

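The crop shows the wall square in view. Joint line at y≈344 from x=223 to 317, near end at y≈437, base plate near corners (198,437) and (352,437), brass button at (263,135). The vial at (20,255) is well clear.

```bash
python3 - <<'E'
from fit import *
C['w4']=np.load('w4.npz');np.set_printoptions(precision=2,suppress=True)
w=lambda X,Y:np.array([130+X/2.4-.3,Y/2.4-.3])
o=[('w4',(-20,-60,36),w(225,437)),('w4',(20,-60,36),w(316,437)),('w4',(-20,-20,36),w(223,344)),('w4',(20,-20,36),w(317,344)),('w4',(-37,-75,6),w(198,437)),('w4',(37,-75,6),w(353,437)),('w4',(37,75,6),w(359,87)),('w4',(-37,75,6),w(182,87))]
s1=lambda X,Y:np.array([190+X/5-.4,215+(Y-300)/5-.4])
S=[('side',(-20,-60,36),s1(345,437)),('side',(-20,-20,36),s1(253,428)),('side',(20,-60,36),s1(358,397)),('side',(20,-20,36),s1(268,391)),('side',(-20,60,36),s1(75,415))]
for O in(o,o+S):
    v,r=fit(O,[561,-81,0,-1.41]);print(v[:3],np.degrees(v[3]),90+np.degrees(v[3]));print(r.T)
    yd=Rz(v[3])@[0,1,0];xd=Rz(v[3])@[1,0,0];T=np.array([499.83,-100.94,0]);print('TCP in base',xd@(T-v[:3]),yd@(T-v[:3]),yd)
# brick in view
from bp import bp
X=np.array([.988,.157]);Y=np.array([.157,-.988])
for a,b,z in((295,540,193),(205,540,193),(405,540,193),(222,495,163),(385,495,163)):
    p=bp('w4',*w(a,b),z)[:2]-[499.83,-100.94];print(p@X,p@Y)
E
```

```text
[564.33 -78.12   4.75] -80.84724753334217 9.15275246665783
[[-0.73  1.56 -1.28  1.4  -1.16  0.57  1.19 -1.38]
 [-1.22 -1.27 -3.33 -3.38  5.99  5.9   1.77  1.85]]
TCP in base 12.270581860133483 -67.30780894964893 [0.99 0.16 0.  ]
[562.25 -78.24  -0.89] -80.80305928630801 9.196940713691987
[[-0.18  1.24 -0.71  1.03 -0.43  0.02  0.37 -0.51 -1.52 -1.51 -0.31  0.12
  -1.43]
 [-0.44 -0.52 -1.6  -1.68  6.55  6.42  5.69  5.83  0.51  0.59 -0.51 -0.85
  -0.13]]
TCP in base 12.427029656942851 -65.24925843017907 [0.99 0.16 0.  ]
21.814802799371343 -1.0562905481931715
21.802763263934658 -17.576122018785025
21.829521538955913 19.13976258644605
20.67429781240111 -18.018956542626817
20.70367570975447 19.21208518985868
```

Converted, 50 mm is 0.8, 40 mm is 0.64, 0.15 degrees / 180 = 0.0008.

```bash
echo '[{"x": 0.56,"y": -0.104,"finger_gap": 30},{"x": 0.576,"y": -0.104,"yaw": 0.0008,"finger_gap": 30},{"z": 0.8,"finger_gap": 30},{"z": 0.64,"finger_gap": 30},{"z": 0.32,"finger_gap": 30},{"z": 0.128,"finger_gap": 30},{"z": 0.032,"finger_gap": 30},{"z": 0.032,"finger_gap": 30},{"z": 0.016,"finger_gap": 30},{"finger_gap": 30}]' > mv.in && python3 nudge.py mv.in
```

```text
time_s: 9.68
ee_pos: [567.8, -76.8, 40.4]
tool_rot: [[0.988, 0.154, 0.001], [0.154, -0.988, -0.0], [0.001, 0.0, -1.0]]
ft_force: [0.1, -0.1, -2.2]
finger_gap: 39.4
gripper_force: 61.5
```

Converted, 3 mm is 0.048, 2 mm is 0.032.

```bash
echo '[{"x": 0.048,"finger_gap": 30},{"x": 0.048,"finger_gap": 30},{"x": 0.048,"finger_gap": 30},{"x": 0.032,"finger_gap": 30},{"x": 0.016,"finger_gap": 30},{"x": 0.016,"finger_gap": 30}]' > mv.in && python3 nudge.py mv.in; echo '[{"x": 0.016,"finger_gap": 30},{"x": 0.016,"finger_gap": 30},{"finger_gap": 30}]' > mv.in && python3 nudge.py mv.in; echo '[{"x": 0.016,"finger_gap": 30},{"x": 0.016,"finger_gap": 30},{"finger_gap": 30}]' > mv.in && python3 nudge.py mv.in
```

```text
time_s: 10.42
ee_pos: [580.2, -74.8, 39.7]
tool_rot: [[0.988, 0.154, -0.0], [0.154, -0.988, 0.0], [-0.0, -0.0, -1.0]]
ft_force: [-0.3, -0.3, -3.0]
finger_gap: 39.1
gripper_force: 61.5
time_s: 10.8
ee_pos: [582.3, -74.5, 39.8]
tool_rot: [[0.988, 0.154, 0.0], [0.154, -0.988, -0.0], [0.0, 0.0, -1.0]]
ft_force: [1.1, -0.8, -2.1]
finger_gap: 39.5
gripper_force: 61.5
time_s: 11.18
ee_pos: [584.3, -74.2, 39.8]
tool_rot: [[0.988, 0.154, 0.0], [0.154, -0.988, 0.0], [0.0, 0.0, -1.0]]
ft_force: [0.2, 0.3, -2.5]
finger_gap: 39.0
gripper_force: 61.5
```

Converted, 1 mm is 0.016.

```bash
for i in 1 2 3; do :; done; echo '[{"x": 0.016,"finger_gap": 30},{"x": 0.016,"finger_gap": 30}]' > mv.in && python3 nudge.py mv.in | grep -E 'ee_pos|ft'; echo '[{"x": 0.016,"finger_gap": 30},{"x": 0.016,"finger_gap": 30}]' > mv.in && python3 nudge.py mv.in| grep -E 'ee_pos|ft'; echo '[{"x": 0.016,"finger_gap": 30},{"x": 0.016,"finger_gap": 30}]' > mv.in && python3 nudge.py mv.in| grep -E 'ee_pos|ft'
```

```text
ee_pos: [586.3, -73.9, 39.8]
ft_force: [0.0, -0.1, -1.9]
ee_pos: [588.2, -73.6, 39.8]
ft_force: [-0.9, -0.5, -1.6]
ee_pos: [590.1, -73.3, 39.8]
ft_force: [0.4, -0.3, -2.3]
```

```bash
echo '[{"x": 0.016,"finger_gap": 30},{"x": 0.016,"finger_gap": 30}]' > mv.in && python3 nudge.py mv.in | grep -E 'ee_pos|ft'; echo '[{"x": 0.016,"finger_gap": 30},{"x": 0.016,"finger_gap": 30}]' > mv.in && python3 nudge.py mv.in| grep -E 'ee_pos|ft'
```

```text
ee_pos: [592.1, -72.9, 39.8]
ft_force: [-0.3, 0.7, -1.6]
ee_pos: [594.1, -72.6, 39.8]
ft_force: [-0.6, -0.8, -2.6]
```

Converted, 1 mm is 0.016.

```bash
echo '[{"x": 0.016,"finger_gap": 30},{"x": 0.016,"finger_gap": 30}]' > mv.in && python3 nudge.py mv.in | grep -E 'ee_pos|ft'; echo '[{"x": 0.016,"finger_gap": 30},{"x": 0.008,"finger_gap": 30}]' > mv.in && python3 nudge.py mv.in| grep -E 'ee_pos|ft'
```

```text
ee_pos: [596.1, -72.3, 39.8]
ft_force: [-0.4, 0.5, -2.5]
ee_pos: [597.0, -72.2, 39.7]
ft_force: [-3.4, -0.9, -0.6]
```

Converted, 0.5 mm is 0.008.

```bash
echo '[{"x": 0.008,"finger_gap": 30},{"finger_gap": 30}]' > mv.in && python3 nudge.py mv.in| grep -E 'ee_pos|ft';  echo '[{"x": 0.008,"finger_gap": 30},{"finger_gap": 30}]' > mv.in && python3 nudge.py mv.in| grep -E 'ee_pos|ft'
```

```text
ee_pos: [597.0, -72.2, 39.6]
ft_force: [-5.3, -1.7, 0.5]
ee_pos: [597.0, -72.2, 39.5]
ft_force: [-6.9, -0.9, 0.3]
```

Converted, 0.7 mm is 0.0112, 0.5 mm is 0.008.

```bash
echo '[{"z": 0.0112,"finger_gap": 30},{"z": 0.008,"finger_gap": 30},{"finger_gap": 30}]' > mv.in && python3 nudge.py mv.in| grep -E 'ee_pos|ft'
```

```text
ee_pos: [597.0, -72.1, 38.2]
ft_force: [-6.1, -1.4, 0.7]
```

Converted, 0.5 mm is 0.008.

```bash
echo '[{"z": 0.008,"finger_gap": 30},{"finger_gap": 30}]' > mv.in && python3 nudge.py mv.in| grep -E 'ee_pos|ft';echo '[{"z": 0.008,"finger_gap": 30},{"finger_gap": 30}]' > mv.in && python3 nudge.py mv.in| grep -E 'ee_pos|ft'
```

```text
ee_pos: [597.0, -72.1, 37.9]
ft_force: [-6.2, -1.4, 2.6]
ee_pos: [597.0, -72.1, 37.9]
ft_force: [-8.8, -1.1, 6.5]
```

Converted, -0.5 mm is -0.008.

```bash
echo '[{"z": -0.008,"finger_gap": 30},{"finger_gap": 50},{"finger_gap": 50},{"finger_gap": 50},{"finger_gap": 50},{"finger_gap": 50}]' > mv.in && python3 nudge.py mv.in; echo '[{"z": -0.16,"finger_gap": 50},{"z": -0.64,"finger_gap": 50},{"z": -0.8,"finger_gap": 50},{"x": -0.24,"z": -0.8,"finger_gap": 50},{"x": -0.56,"finger_gap": 50},{"x": -0.72,"finger_gap": 50},{"finger_gap": 50},{"finger_gap": 50}]' > mv.in && python3 nudge.py mv.in;python3 look.py w5
python3 - <<'E'
import cv2
i=cv2.imread('pics/w5.png')[0:250,130:400];cv2.imwrite('pics/w5c.png',cv2.resize(i,None,fx=2.4,fy=2.4,interpolation=cv2.INTER_CUBIC))
E
```

```text
time_s: 15.05
ee_pos: [598.7, -71.9, 38.2]
tool_rot: [[0.988, 0.154, 0.0], [0.154, -0.988, 0.0], [0.0, 0.0, -1.0]]
ft_force: [0.5, -0.2, -0.3]
finger_gap: 49.7
gripper_force: 0.0
time_s: 16.05
ee_pos: [505.5, -86.7, 189.0]
tool_rot: [[0.988, 0.154, 0.002], [0.154, -0.988, -0.0], [0.002, 0.001, -1.0]]
ft_force: [-0.0, 0.3, 0.7]
finger_gap: 49.9
gripper_force: 0.0
16.05 [505.51443118 -86.71122281 188.99866431] [[0.15, -0.95, -0.26, 571.6], [-0.99, -0.15, -0.04, -76.58], [0.0, 0.26, -0.96, 330.55], [0.0, 0.0, 0.0, 1.0]] 271.72497864944364
```

View pics/w5c.png

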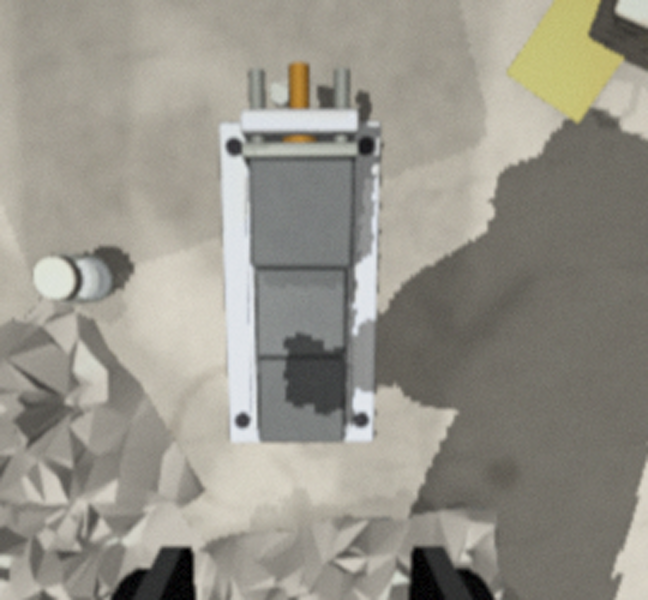

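The half brick is hard against the stop. Its face is at y≈157 with no brass visible in front of the plate, and the rod has come out behind at (298,90). It's centred on the first course: x 251–353 against 256–347 below, both centred near 302. Next, the full brick.

Units first: shifts go in shares of 62.5 mm and turns go in shares of 180 degrees. So 50 mm is 0.8, 49.1 mm is 0.7856, 7.2 degrees / 180 = 0.04.

```bash
echo '[{"x": -0.08,"y": 0.8,"finger_gap": 62},{"x": -0.08,"y": 0.8,"finger_gap": 62},{"x": -0.08,"y": 0.8,"finger_gap": 62},{"x": -0.08,"y": 0.8,"finger_gap": 62},{"x": -0.08,"y": 0.8,"finger_gap": 62},{"x": -0.08,"y": 0.8,"finger_gap": 62},{"x": -0.0752,"y": 0.7856,"finger_gap": 62},{"yaw": 0.04,"finger_gap": 62},{"yaw": 0.04,"finger_gap": 62},{"yaw": 0.04,"finger_gap": 62},{"finger_gap": 62}]' > mv.in && python3 nudge.py mv.in
```

```text
time_s: 17.48
ee_pos: [525.1, -437.2, 187.6]
tool_rot: [[0.976, -0.219, -0.0], [-0.219, -0.976, 0.0], [-0.0, -0.0, -1.0]]
ft_force: [-0.1, -0.2, -1.2]
finger_gap: 61.8
gripper_force: 0.0
```

Converted, 50 mm is 0.8, 25 mm is 0.4.

```bash
echo '[{"z": 0.8,"finger_gap": 62},{"z": 0.8,"finger_gap": 62},{"z": 0.4,"finger_gap": 62},{"z": 0.16,"finger_gap": 62},{"z": 0.08,"finger_gap": 62},{"finger_gap": 62}]' > mv.in && python3 nudge.py mv.in; echo '[{"finger_gap": 30},{"finger_gap": 30},{"finger_gap": 30},{"finger_gap": 30},{"finger_gap": 30},{"finger_gap": 30},{"finger_gap": 30}]' > mv.in && python3 nudge.py mv.in
```

```text
time_s: 18.23
ee_pos: [524.9, -437.4, 49.0]
tool_rot: [[0.976, -0.22, 0.001], [-0.22, -0.976, -0.001], [0.001, 0.001, -1.0]]
ft_force: [0.4, 0.3, -0.1]
finger_gap: 62.1
gripper_force: 0.0
time_s: 19.1
ee_pos: [525.0, -437.4, 49.7]
tool_rot: [[0.975, -0.22, 0.002], [-0.22, -0.975, -0.001], [0.002, 0.001, -1.0]]
ft_force: [-0.2, 2.3, 6.0]
finger_gap: 39.1
gripper_force: 61.9
```

Converted, 50 mm is 0.8, -42 mm is -0.672, -7.2 degrees / 180 = -0.04.

```bash
echo '[{"z": -0.32,"finger_gap": 30},{"z": -0.64,"finger_gap": 30},{"z": -0.64,"finger_gap": 30},{"x": -0.0384,"y": -0.672,"finger_gap": 30},{"x": -0.048,"y": -0.672,"finger_gap": 30},{"x": -0.048,"y": -0.672,"finger_gap": 30},{"x": -0.048,"y": -0.672,"finger_gap": 30},{"y": -0.6672,"finger_gap": 30},{"yaw": -0.04,"finger_gap": 30},{"yaw": -0.04,"finger_gap": 30},{"yaw": -0.04,"finger_gap": 30},{"z": 0.8,"finger_gap": 30},{"z": 0.8,"finger_gap": 30},{"z": 0.24,"finger_gap": 30},{"z": 0.08,"finger_gap": 30},{"finger_gap": 30}]' > mv.in && python3 nudge.py mv.in
```

```text
time_s: 21.1
ee_pos: [560.5, -230.3, 29.5]
tool_rot: [[0.988, 0.154, 0.002], [0.154, -0.988, -0.001], [0.002, 0.001, -1.0]]
ft_force: [0.2, -0.1, -3.9]
finger_gap: 38.6
gripper_force: 62.0
```

Converted, 2 mm is 0.032, 1 mm is 0.016.

```bash
echo '[{"z": 0.032,"finger_gap": 30},{"z": 0.016,"finger_gap": 30},{"z": 0.016,"finger_gap": 30},{"finger_gap": 30}]' > mv.in && python3 nudge.py mv.in | grep -E 'ee|ft'; echo '[{"z": 0.016,"finger_gap": 30},{"finger_gap": 30}]' > mv.in && python3 nudge.py mv.in | grep -E 'ee|ft'
```

```text
ee_pos: [560.1, -230.1, 25.2]
ft_force: [0.2, 1.0, 4.0]
ee_pos: [560.3, -230.1, 24.9]
ft_force: [-2.2, 1.5, 10.5]
```

```bash
echo '[{"finger_gap": 48},{"finger_gap": 48},{"finger_gap": 48},{"finger_gap": 48},{"finger_gap": 48}]' > mv.in && python3 nudge.py mv.in | grep -E 'ee|ft|gap'; python3 look.py w6; cp pics/w6.png pics/w6v.png
```

```text
ee_pos: [559.3, -229.8, 23.0]
ft_force: [-0.7, -0.6, -0.8]
finger_gap: 48.0
22.475 [ 559.25065989 -229.80887142   22.95311356] [[0.15, -0.95, -0.26, 625.64], [-0.99, -0.15, -0.04, -219.7], [-0.0, 0.27, -0.96, 164.36], [0.0, 0.0, 0.0, 1.0]] 271.72497864944364
```

View pics/w6.png

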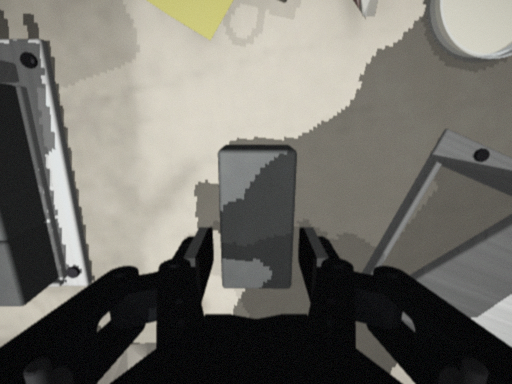

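The full brick lies flat on the bench between the fingers. Its top face runs from (220,152)–(296,152) to (222,287)–(291,287).

```bash
python3 - <<'E'
from bp import bp;import numpy as np
x=np.array([.988,.154]);T=np.array([559.25,-229.8])
y=np.array([.154,-.988])
for u,v,z in((220,152,30),(296,152,30),(222,287,30),(291,287,30),(257,146,0)):
    p=bp('w6',u,v,z)[:2]-T;print(u,v,z,(p@x).round(1),(p@y).round(1))
E
```

```text
220 152 30 51.0 -17.3
296 152 30 51.0 20.2
222 287 30 -25.3 -18.7
291 287 30 -25.2 20.4
257 146 0 51.0 1.1
```

Converted, 10 mm is 0.16, 8 mm is 0.128.

```bash
echo '[{"x": 0.104,"y": 0.0064,"finger_gap": 48},{"x": 0.104,"y": 0.0064,"finger_gap": 48},{"z": 0.16,"finger_gap": 48},{"z": 0.128,"finger_gap": 48},{"z": 0.032,"finger_gap": 48},{"finger_gap": 30},{"finger_gap": 30},{"finger_gap": 30},{"finger_gap": 30},{"finger_gap": 30},{"finger_gap": 30}]' > mv.in && python3 nudge.py mv.in; echo '[{"z": -0.32,"finger_gap": 30},{"z": -0.8,"finger_gap": 30},{"z": -0.64,"finger_gap": 30},{"finger_gap": 30},{"finger_gap": 30}]' > mv.in && python3 nudge.py mv.in
```

```text
time_s: 23.9
ee_pos: [572.2, -228.6, 3.1]
tool_rot: [[0.988, 0.154, -0.0], [0.154, -0.988, 0.0], [-0.0, -0.0, -1.0]]
ft_force: [0.5, -0.2, -4.9]
finger_gap: 39.1
gripper_force: 61.7
time_s: 24.52
ee_pos: [571.5, -228.3, 112.0]
tool_rot: [[0.988, 0.154, -0.001], [0.154, -0.988, 0.0], [-0.001, -0.001, -1.0]]
ft_force: [-0.5, 0.1, -5.1]
finger_gap: 39.2
gripper_force: 61.9
```

Converted, -38 mm is -0.608, -36.3 mm is -0.5808.

```bash
echo '[{"x": -0.08,"y": -0.608,"finger_gap": 30},{"x": -0.08,"y": -0.608,"finger_gap": 30},{"x": -0.08,"y": -0.608,"finger_gap": 30},{"x": -0.0736,"y": -0.5808,"finger_gap": 30},{"finger_gap": 30},{"finger_gap": 30}]' > mv.in && python3 nudge.py mv.in; echo '[{"z": 0.64,"finger_gap": 30},{"z": 0.32,"finger_gap": 30},{"z": 0.128,"finger_gap": 30},{"z": 0.032,"finger_gap": 30},{"finger_gap": 30}]' > mv.in && python3 nudge.py mv.in
```

```text
time_s: 25.28
ee_pos: [528.9, -83.1, 111.7]
tool_rot: [[0.988, 0.154, -0.002], [0.154, -0.988, -0.0], [-0.002, -0.0, -1.0]]
ft_force: [-0.2, 0.4, -4.3]
finger_gap: 38.7
gripper_force: 62.5
time_s: 25.9
ee_pos: [530.5, -83.5, 43.7]
tool_rot: [[0.988, 0.154, 0.001], [0.154, -0.988, -0.0], [0.001, 0.0, -1.0]]
ft_force: [-0.6, 0.8, -4.6]
finger_gap: 39.4
gripper_force: 62.3
```

Converted, 2 mm is 0.032, 1.5 mm is 0.024.

```bash
echo '[{"x": 0.016,"y": -0.0096,"z": 0.032,"finger_gap": 30},{"x": 0.016,"z": 0.024,"finger_gap": 30},{"x": 0.016,"finger_gap": 30},{"x": 0.016,"finger_gap": 30},{"finger_gap": 30}]' > mv.in && python3 nudge.py mv.in|grep -E 'ee|ft'; echo '[{"x": 0.016,"finger_gap": 30},{"x": 0.016,"finger_gap": 30}]' > mv.in && python3 nudge.py mv.in|grep -E 'ee|ft'; echo '[{"x": 0.016,"finger_gap": 30},{"x": 0.008,"finger_gap": 30}]' > mv.in && python3 nudge.py mv.in|grep -E 'ee|ft'
```

```text
ee_pos: [533.8, -81.9, 39.7]
ft_force: [-0.2, -0.3, -4.3]
ee_pos: [535.6, -81.6, 39.6]
ft_force: [-0.4, 0.3, -4.7]
ee_pos: [537.1, -81.3, 39.6]
ft_force: [0.3, -0.1, -4.6]
```

Converted, 0.8 mm is 0.0128, 0.7 mm is 0.0112.

```bash
echo '[{"x": 0.0128,"finger_gap": 30},{"x": 0.0112,"finger_gap": 30}]' > mv.in && python3 nudge.py mv.in|grep -E 'ee|ft'; echo '[{"x": 0.0128,"finger_gap": 30},{"x": 0.0112,"finger_gap": 30}]' > mv.in && python3 nudge.py mv.in|grep -E 'ee|ft'
```

```text
ee_pos: [538.5, -81.1, 39.6]
ft_force: [-1.6, 0.3, -3.5]
ee_pos: [538.6, -81.0, 39.2]
ft_force: [-4.9, -2.1, -2.0]
```

Contact. The x position has stalled at 538.6 where about 539 was expected. Now I'll lower it onto the course.

Converted, 0.7 mm is 0.0112, 0.5 mm is 0.008.

```bash
echo '[{"z": 0.0112,"finger_gap": 30},{"z": 0.008,"finger_gap": 30},{"finger_gap": 30}]' > mv.in && python3 nudge.py mv.in|grep -E 'ee|ft'; echo '[{"z": 0.008,"finger_gap": 30},{"finger_gap": 30}]' > mv.in && python3 nudge.py mv.in|grep -E 'ee|ft'
```

```text
ee_pos: [538.6, -81.0, 38.4]
ft_force: [-7.0, -1.5, 1.6]
ee_pos: [538.6, -81.0, 38.4]
ft_force: [-7.6, 0.1, 5.8]
```

Converted, -0.5 mm is -0.008.

```bash
echo '[{"z": -0.008,"finger_gap": 30},{"finger_gap": 50},{"finger_gap": 50},{"finger_gap": 50},{"finger_gap": 50},{"finger_gap": 50}]' > mv.in && python3 nudge.py mv.in; echo '[{"z": -0.16,"finger_gap": 50},{"z": -0.64,"finger_gap": 50},{"z": -0.8,"finger_gap": 50},{"x": -0.24,"z": -0.8,"finger_gap": 50},{"x": -0.32,"finger_gap": 50},{"finger_gap": 50},{"finger_gap": 50}]' > mv.in && python3 nudge.py mv.in;python3 look.py w7
python3 - <<'E'
import cv2,numpy as np
from bp import bp
a=cv2.imread('pics/w7.png')
g=cv2.cvtColor(a,cv2.COLOR_BGR2GRAY)
# edge positions (strong gradients) along rows across the wall, and along the column at wall centre
for v in (80,100,120,140,160,180):
    r=cv2.GaussianBlur(g,(3,3),0)[v].astype(int);d=np.abs(np.diff(r));print(v,[(int(u),int(r[u]),int(r[u+1])) for u in np.where(d>14)[0] if 190<u<320])
c=cv2.GaussianBlur(g,(3,3),0)[:,250:258].mean(1);print([(i,round(x)) for i,x in enumerate(c[40:220],40)][::2])
E
```

```text
time_s: 28.9
ee_pos: [540.1, -80.9, 38.4]
tool_rot: [[0.988, 0.154, 0.0], [0.154, -0.988, 0.0], [0.0, 0.0, -1.0]]
ft_force: [-0.2, 0.2, 1.1]
finger_gap: 49.7
gripper_force: 0.0
time_s: 29.78
ee_pos: [505.7, -86.2, 188.3]
tool_rot: [[0.988, 0.154, 0.0], [0.154, -0.988, 0.0], [0.0, -0.0, -1.0]]
ft_force: [0.3, -0.5, 0.1]
finger_gap: 50.2
gripper_force: 0.0
29.775 [505.65671596 -86.23698224 188.34343065] [[0.15, -0.95, -0.26, 572.01], [-0.99, -0.15, -0.04, -76.14], [-0.0, 0.27, -0.96, 329.77], [0.0, 0.0, 0.0, 1.0]] 271.72497864944364
80 [(222, 175, 203), (223, 203, 222), (232, 204, 183), (233, 183, 148), (234, 148, 123), (284, 151, 175), (285, 175, 205), (287, 206, 183)]
100 [(223, 203, 218), (232, 221, 203), (233, 203, 171), (234, 171, 139), (275, 117, 100), (278, 106, 123), (284, 153, 175), (285, 175, 199), (287, 192, 168)]
120 [(233, 223, 201), (234, 201, 158), (235, 158, 130), (283, 160, 179), (284, 179, 200), (286, 201, 181), (293, 184, 169), (294, 169, 141), (295, 141, 117)]
140 [(224, 199, 214), (233, 221, 192), (234, 192, 149), (235, 149, 124), (274, 122, 104), (277, 97, 117), (
[... 893 characters left out ...]
00, 127), (102, 126), (104, 127), (106, 127), (108, 125), (110, 101), (112, 87), (114, 126), (116, 132), (118, 131), (120, 130), (122, 130), (124, 130), (126, 130), (128, 129), (130, 130), (132, 130), (134, 130), (136, 131), (138, 131), (140, 131), (142, 130), (144, 127), (146, 103), (148, 84), (150, 71), (152, 67), (154, 67), (156, 66), (158, 68), (160, 67), (162, 67), (164, 67), (166, 67), (168, 67), (170, 66), (172, 66), (174, 66), (176, 68), (178, 90), (180, 107), (182, 118), (184, 130), (186, 131), (188, 131), (190, 129), (192, 130), (194, 174), (196, 200), (198, 202), (200, 204), (202, 202), (204, 194), (206, 190), (208, 184), (210, 179), (212, 174), (214, 170), (216, 166), (218, 162)]
```

```bash
python3 - <<'E'
from cell import arm
print(arm.job_done())
E
```

```text
the job is handed in; nothing more can be done
None
```

I laid the half brick against the stop with the tell-tale button out of sight, then laid the full brick tight against it; both were in line in the last camera frame, and I handed the job in at about 30 s of the 50 s allowed, with no verdict returned.

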